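# Unscrew the storage cap and shut the dust hood

## Robot

A 7-joint arm with a two-finger parallel gripper is mounted at the origin on a cart in front of the work surface, level with it; the furniture and walls round the work are solid. World frame = base frame: x ahead of the robot, y to its left, z up, the work surface at z = 0. Lengths are in mm, angles in rad, forces in N, time in s.
With the tool pointing down it reaches from about 400 to 875 mm from the base axis. Payload 4.4 kg.
Tool frame: the origin (TCP) lies midway between the tips of the shut fingers; the grasp point (between the pads) lies 19 mm behind it; z points along the fingers, y is the line along which they close (so a half turn about z gives the same grasp; the last joint's range is limited). The gripper opens to 85 mm and grips with 20 to 120 N. Pads are 22 mm wide; open, the fingers measure 114 mm over their backs; the gripper's body (76 mm by 85 mm) begins 54 mm behind the grasp point. The pads swing forward as they close: fully open they stand 13 mm farther back than shut.
Start: joints at [-1.328, 0.628, 0.038, 1.517, -0.027, 0.996, -0.02], TCP at [197.521, 619.276, 231.313] pointing down, gripper open.
Joint ranges: [-3.06, 3.06], [-0.37, 2.12], [-1.25, 1.32], [0.18, 2.47], [-1.1, 4.24], [0.23, 1.98], [-2.94, 2.94]. Speed limits (rad/s): [2.57, 2.57, 3.14, 3.14, 3.14, 3.14, 3.14].

## Interface

Orientations are given as [roll, pitch, yaw] about the fixed x, y, z axes, in that order (R = Rz(yaw) Ry(pitch) Rx(roll)).
In Python, from cell import monitor, cams, ctrl gives the robot as it stands.
- The arm moves only by the tool drive_tool, never from a script. Its argument "motion" is a list of rows, each an object with "fingers": the opening, from 0 (shut) to 1 (fully open); "linear": the shift along the tool's x, y, z in m, a list of three; "twist": the turn about the tool's z in rad. In form: [{"fingers": fingers, "linear": [x, y, z], "twist": twist}, ...]. A call has 1 to 5 rows; each row shifts and turns the commanded pose from where the row before left it, along the tool's axes as they then stand; what a row does not reach is not made up. A row lasts 1/12 s, in which the tool goes at most 41.7 mm and 7.16 degrees, less where a joint would pass 70% of its speed; a pose out of reach is approached as far as the arm can. A call with a gripper value outside its range is refused whole. The fingers move at their own pace and stop on an object; the grip force is fixed at half the most. Time passes only in rows, so rows that do not move let the fingers close. It gives the time, the measured TCP pose, the force, the opening and the grip force at its end, in the units of the state.
- monitor.read_state(): the state, without advancing time (a new reading comes with each control period).
- cams.get_image(name): name is "scene" or "top" or "wrist"; returns a dict with "color" (420x560x3 uint8, blue, green, red), "K" (3x3 intrinsics, pixels), "R" (3x3) and "t" (3): a world point X has camera coordinates R X + t. Camera axes: x right, y down, z forward; pixel columns grow to the right and rows downward; lengths in mm; the calibration is good to about 2 mm. A picture is of the moment at which its call begins. There is no depth.
- ctrl.finish_job(): hands the job in; it is judged then, once.
The state is a dict: "clock": time; "qpos": joint angles; "qd": joint speeds; "tau": joint torques, N m; "eef_pos": TCP position; "tool_rot": TCP orientation; "force": force on the tool from outside, world axes, zero at the start; "torque": the same for the moment, N m; "width": finger opening in mm; "gripper_force": force on a finger pad.
Only numpy, scipy, OpenCV 4.12 (cv2) and the standard library are available. Lean on these libraries where they do the work, as an engineer would, in place of code of your own. Each camera call takes 0.05 s, during which the arm holds its last target. There are 200 camera calls.

## Task

Put the seasoning jar in the stand into service: unscrew its cap with as many regrips as it takes until it lifts free, and set the cap down gently, flat and top side up, on a free part of the cutting board. Then swing the stand's hinged dust hood over the jar's open mouth and press it down until it snaps fully shut. Leave the two shakers and the sauce cup standing where they are.

Things in the scene. Friction and masses are not known exactly. Their poses are not given: they have to be found in the camera images.
- jar_stand: fixed steel stand on the worktop, base 96 x 150 x 12 mm, holding a white ceramic jar (62 mm wide) upright in its middle. Origin: on the jar's axis, at worktop height. z up; own +y points from the jar to the hood's hinge, own -y to the spring catch post (48 mm from the jar's axis, top 76 mm above the worktop)
- cap: loose grey knurled screw cap on the jar, round, 54 mm across, 27 mm high, 60 g. Origin: centre of its underside, 96 mm above the worktop while tight; z is its axis, out of its top. Sits 20 mm deep over the neck. Unscrews anticlockwise seen from above, against about 0.15 N m; rises 1 mm per radian; stays where left; lugs hold it down until 3.2 to 3.7 rad
- cap_thread (a joint): how far the neck's thread has been unscrewed, rad: 0 tight (at the start), cap surely free to lift from 3.7, end stop 4.2
- dust_hood (a joint): hood angle, rad: 0 fully shut, 1.57 upright, 2.05 to 2.35 at the start (leaning away from the jar), end stop 2.4. Stiff hinge (0.045 N m): stays about where left. On the way down it meets a spring catch at about 0.1 rad and must be pressed past it with about 5 N at the tab; it then stays near 0
- hood_hinge (a point): the hood's hinge line: point 60 mm from the jar's axis along the stand's own +y, 78 mm above the worktop; the hinge line runs along the stand's own x
- hood_tab (a point): middle of the flat press tab at the hood's free end, on its upper (outer) face, 112 mm from the hinge line, 4 mm above the hinge plane when shut. Hood: aluminium plate 4 mm thick, 130 mm long from the hinge, with a round dome (55 mm wide, rising 47 mm on the outer face) 60 mm from the hinge; tab 50 mm wide, from 88 to 130 mm from the hinge
- board: fixed white cutting board lying flat, 215 (own x) x 300 (own y) x 18 mm. Origin: centre of its underside; z up
- sauce_cup: small open steel cup, 65 mm across, 42 mm high, standing on the board near a corner (own +x, at one end of the long side); origin: centre of its underside. Bystander
- tin_a: white shaker with perforated cap, 55 mm across, 94 mm high, standing behind the stand; origin: centre of its underside. Bystander
- tin_b: second white shaker just like the first, 55 mm across, 94 mm high; origin: centre of its underside. Bystander
Mind the look-alikes: they are no part of the job. There is more than one size of the cap; the one meant has the size given above.

How it is judged (in metres and radians):
On the way, in this order (a step that is already met when the one before it is completed fails the run):
1. the cap's thread is unscrewed (value of joint cap_thread above 2.9 rad), for 0.1 s.
2. the cap lies flat, top side up, on the board, and has been let go (z of cap in the frame of board between 0.014 and 0.024 m and x of cap in the frame of board between -0.108 and 0.108 m and y of cap in the frame of board between -0.15 and 0.15 m and angle between cap's own z axis and vertical below 0.15 rad and contact force between cap and the fingers below 0.1 N and linear speed of cap below 0.03 m/s), for 0.2 s.
At the end, for the whole second after the job is handed in: The dust hood is snapped shut over the open jar (within 0.03 rad of fully shut), and the cap lies still, flat (within 0.15 rad) and top side up on the cutting board, its centre within the board's outline (value of joint dust_hood below 0.03 rad and z of cap in the frame of board between 0.014 and 0.024 m and x of cap in the frame of board between -0.108 and 0.108 m and y of cap in the frame of board between -0.15 and 0.15 m and angle between cap's own z axis and vertical below 0.15 rad and linear speed of cap below 0.03 m/s); the robot touches nothing.
It fails at once if the cap is dropped or thrown (faster than 1.4 m/s) (linear speed of cap above 1.4 m/s).
It fails at once if a shaker or the sauce cup is knocked over or moved by more than 50 mm (distance of any of tin_a, tin_b, sauce_cup from where it was at the start of the episode above 0.05 m or angle between any of tin_a, tin_b, sauce_cup's own z axis and vertical above 0.5 rad).
It also fails if it takes over 64 s, if anything falls off the work surface, if the arm or the gripper's body presses on something with over 40 N, if the wrist force passes 120 N, or if a joint passes its speed limit or range.

## Working session

There is one attempt and no reset: what is moved stays moved. The work goes in short steps, Python scripts to look and compute and a tool call to move; the robot and the scene stay as the last step left them, time stands still between calls to the robot, and variables do not carry over. Pictures are saved under pics/ and viewed, at most 10 in all, crops included, and the job is handed in when it is done.

Besides the shell and the picture viewer there is one more tool, called as a command line: name --argument value ..., lists and objects as JSON in quotes. drive_tool: Moves the arm, as the interface text tells. Its arguments: {"type":"object","properties":{"motion":{"type":"array"}},"required":["motion"]}

```bash
mkdir -p pics; python3 - <<'E'
from cell import monitor, cams
import cv2,numpy as np
s=monitor.read_state();print({k:np.round(v,3).tolist() for k,v in s.items()})
for n in("scene","top"):
    r=cams.get_image(n);cv2.imwrite(f"pics/{n}0.png",r["color"]);np.savez(f"pics/{n}0.npz",**r)
    print(n,np.round(r["K"],1).tolist(),np.round(r["R"],3).tolist(),np.round(r["t"],1).tolist())
E
```

```text
{'clock': 0.0, 'qpos': [-1.328, 0.629, 0.038, 1.518, -0.027, 0.996, -0.02], 'qd': [0.001, -0.001, -0.001, 0.0, -0.001, -0.0, -0.0], 'tau': [-0.001, -56.339, 1.226, -19.345, 0.011, 0.01, 0.0], 'eef_pos': [197.313, 618.673, 230.396], 'tool_rot': [-3.14, 0.0, 2.833], 'force': [-0.668, 0.115, 0.996], 'torque': [0.005, -0.01, 0.026], 'gripper_force': 0.0, 'width': 85.804}
scene [[462.0, 0.0, 284.1], [0.0, 462.0, 213.9], [0.0, 0.0, 1.0]] [[0.787, -0.617, 0.016], [-0.467, -0.612, -0.638], [0.403, 0.494, -0.77]] [-460.1, 280.1, 940.1]
top [[406.1, 0.0, 275.4], [0.0, 406.1, 207.2], [0.0, 0.0, 1.0]] [[-0.004, -1.0, 0.016], [-0.993, 0.002, -0.115], [0.115, -0.016, -0.993]] [-64.0, 557.8, 1139.8]
```

View pics/top0.png

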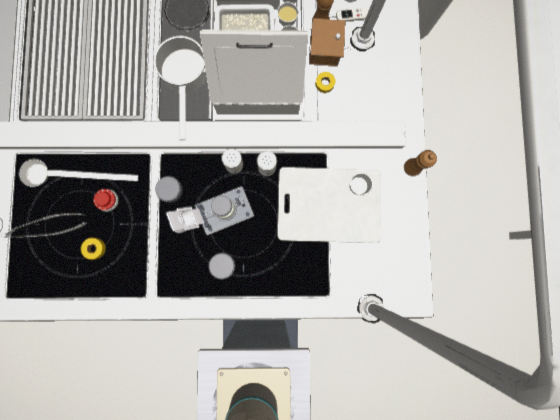

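View pics/scene0.png

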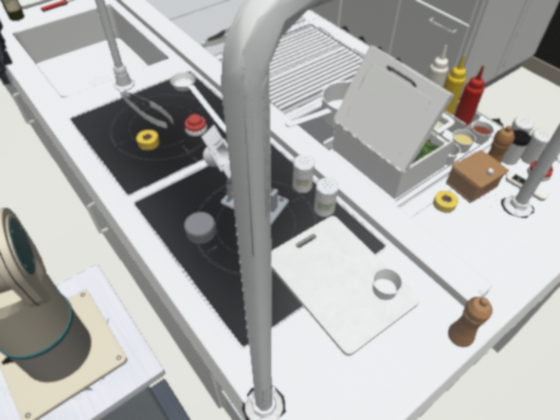

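The top view shows the stand with the cap near (223,206) and its hood leaning left at (183,218). The shakers are at (232,160) and (267,162), the board spans (280-380, 168-242), the cup is at (360,184), and there are decoy discs at (168,188) and (221,266). In the scene view a pipe partly hides the stand.

```bash
cat > h.py <<'E'
import numpy as np,cv2
from cell import monitor,cams
def ray(r,uv):
    d=r["R"].T@np.linalg.inv(r["K"])@np.array([*uv,1.]);return -r["R"].T@r["t"],d
def plane(r,uv,z):
    o,d=ray(r,uv);return o+d*(z-o[2])/d[2]
def proj(r,X):
    c=r["R"]@np.asarray(X,float)+r["t"];p=r["K"]@c;return p[:2]/p[2]
E
python3 - <<'E'
from h import *
r=dict(np.load("pics/top0.npz"));im=r["color"]
c=cv2.resize(im[145:255,150:390],None,fx=3.3,fy=3.3,interpolation=cv2.INTER_CUBIC)
cv2.imwrite("pics/crop0.png",c)
for n,uv,z in[("cap",(222,206),120),("jar",(224,208),96),("tinA",(232,157),94),("tinB",(267,159),94),("cup",(361,184),60),("b1",(281,168),18),("b2",(380,169),18),("b3",(379,242),18),("b4",(279,240),18)]:
    print(n,plane(r,uv,z).round())
E
```

```text
cap [551.  78. 120.]
jar [548.  76.  96.]
tinA [691.  55.  94.]
tinB [685. -42.  94.]
cup [ 621. -309.   60.]
b1 [676. -83.  18.]
b2 [ 673. -377.   18.]
b3 [ 457. -367.   18.]
b4 [464. -76.  18.]
```

View pics/crop0.png

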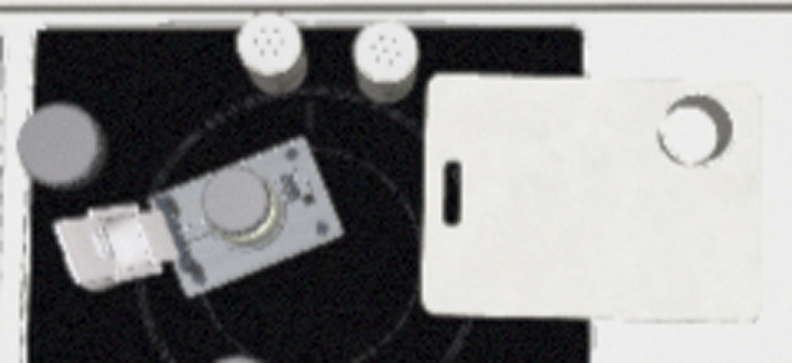

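```bash
cat >> h.py <<'E'
def toolstep(d,yaw):  # world shift mm -> tool axes (m), tool pointing down
    c,s=np.cos(yaw),np.sin(yaw);d=np.asarray(d)/1000
    return np.array([d[0]*c+d[1]*s,d[0]*s-d[1]*c,-d[2]])
E
python3 - <<'E'
from h import *
r=dict(np.load("pics/top0.npz"))
C=[plane(r,(150+u/3.3,145+v/3.3),12) for u,v in[(305,137),(342,233),(190,297),(150,200)]]
C=np.array(C);print(C.round(),C.mean(0).round())
l=(C[2]-C[1]+C[3]-C[0])/2;print("len",np.linalg.norm(l),"yaw",np.arctan2(-l[0],l[1]))
print("pole",plane(r,(370,307),0).round())
s=monitor.read_state()
w=plane(r,(222,206),123);print(w)
t=np.array([w[0],w[1],290])-s["eef_pos"];print(t,(toolstep(t,s["tool_rot"][2])/20).round(4))
E
```

```text
[[622.  31.  12.]
 [535.  -2.  12.]
 [479. 132.  12.]
 [565. 168.  12.]] [550.  82.  12.]
len 146.74067329844658 yaw 0.3947268712647991
pole [ 270. -339.    0.]
[550.69077256  77.95871477 123.        ]
[ 353.36868517 -540.79469563   59.51037786] [-0.025  -0.0204 -0.003 ]
```

drive_tool --motion '[{"fingers":1,"linear":[-0.01,-0.01,-0.02],"twist":0},{"fingers":1,"linear":[-0.025,-0.02,-0.02],"twist":0},{"fingers":1,"linear":[-0.025,-0.02,-0.02],"twist":0},{"fingers":1,"linear":[-0.025,-0.02,0],"twist":0},{"fingers":1,"linear":[-0.025,-0.02,0],"twist":0}]'

```text
clock: 0.52
eef_pos: [275.9, 499.3, 292.3]
tool_rot: [3.139, 0.0, 2.833]
force: [0.1, -0.6, -0.5]
width: 85.6
gripper_force: 0.0
```

drive_tool --motion '[{"fingers":1,"linear":[-0.025,-0.02,0],"twist":0},{"fingers":1,"linear":[-0.025,-0.02,0],"twist":0},{"fingers":1,"linear":[-0.025,-0.02,0],"twist":0},{"fingers":1,"linear":[-0.025,-0.02,0],"twist":0},{"fingers":1,"linear":[-0.025,-0.02,0],"twist":0}]'

```text
clock: 0.93
eef_pos: [364.1, 365.2, 291.1]
tool_rot: [-3.141, -0.0, 2.833]
force: [0.3, 0.3, -0.6]
width: 84.9
gripper_force: 0.0
```

drive_tool --motion '[{"fingers":1,"linear":[-0.025,-0.02,0],"twist":0},{"fingers":1,"linear":[-0.025,-0.02,0],"twist":0},{"fingers":1,"linear":[-0.025,-0.02,0],"twist":0},{"fingers":1,"linear":[-0.025,-0.02,0],"twist":0},{"fingers":1,"linear":[-0.025,-0.02,0],"twist":0}]'

```text
clock: 1.35
eef_pos: [452.7, 232.0, 291.1]
tool_rot: [-3.141, -0.0, 2.833]
force: [0.7, 0.4, -0.1]
width: 85.4
gripper_force: 0.0
```

drive_tool --motion '[{"fingers":1,"linear":[-0.025,-0.02,0],"twist":0},{"fingers":1,"linear":[-0.025,-0.02,0],"twist":0},{"fingers":1,"linear":[-0.025,-0.02,0],"twist":0},{"fingers":1,"linear":[-0.015,-0.01,0],"twist":0},{"fingers":1,"linear":[0,0,0],"twist":0}]'

```text
clock: 1.77
eef_pos: [519.2, 134.3, 291.1]
tool_rot: [-3.139, 0.002, 2.825]
force: [-0.0, -0.2, -0.5]
width: 85.2
gripper_force: 0.0
```

```bash
python3 - <<'E'
from h import *
s=monitor.read_state();print({k:np.round(s[k],3).tolist() for k in("clock","qpos","eef_pos","tool_rot")})
r=cams.get_image("wrist");cv2.imwrite("pics/w1.png",r["color"]);np.savez("pics/w1.npz",**r)
print((-r["R"].T@r["t"]).round(),proj(r,(550,78,123)).round())
E
```

```text
{'clock': 1.767, 'qpos': [-0.415, 0.401, 0.153, 1.76, -0.068, 0.985, 1.018], 'eef_pos': [519.199, 134.327, 291.051], 'tool_rot': [-3.139, 0.002, 2.825]}
[447. 158. 434.] [231. 228.]
```

View pics/w1.png

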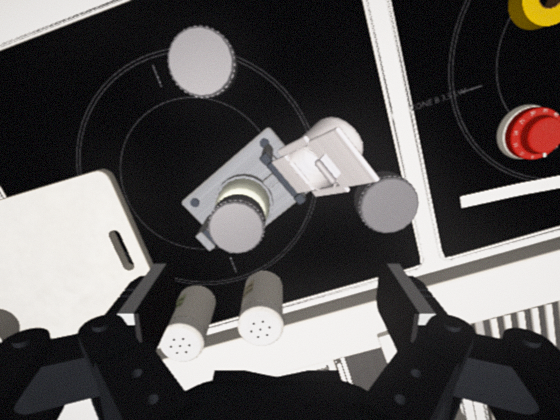

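The wrist view shows the cap's top on the jar at about (237,225), with the hood to the right at (325,160) and the catch post at (203,241). The two loose discs at (201,62) and (387,204) are decoys. I'll fit the cap top in both views.

```bash
python3 - <<'E'
from h import *
for f,uv in(("w1",(237,225)),("top0",(222,206))):
    r=dict(np.load(f"pics/{f}.npz"));im=r["color"].astype(np.int16)
    c=im[uv[1]-3:uv[1]+4,uv[0]-3:uv[0]+4].reshape(-1,3).mean(0);print(f,c)
    m=(np.abs(im-c).max(2)<(14 if f=="w1" else 12)).astype(np.uint8)
    m=cv2.morphologyEx(m,cv2.MORPH_OPEN,np.ones((3,3)))
    n,l,st,ce=cv2.connectedComponentsWithStats(m)
    i=l[uv[1],uv[0]];cn,_=cv2.findContours((l==i).astype(np.uint8),0,2)
    h=cv2.convexHull(max(cn,key=cv2.contourArea));e=cv2.fitEllipse(h)
    print(st[i],ce[i].round(1),e,plane(r,ce[i],123).round(1),plane(r,e[0],123).round(1))
r=dict(np.load("pics/w1.npz"))
print("board corners/base", [plane(r,p,12).round() for p in[(266,128),(182,198)]])
E
```

```text
w1 [182.6122449  181.44897959 186.34693878]
[ 210  204   51   48 1860] [235.3 227.4] ((235.35791015625, 227.29019165039062), (47.186370849609375, 51.15584945678711), 103.7660140991211) [550.2  82.1 123. ] [550.2  82.2 123. ]
top0 [175.2244898  172.57142857 173.83673469]
[212 197  18  17 252] [220.6 205. ] ((220.60641479492188, 204.93679809570312), (17.170923233032227, 18.12611198425293), 93.61994934082031) [553.4  81.6 123. ] [553.5  81.7 123. ]
board corners/base [array([478., 134.,  12.]), array([528.,   4.,  12.])]
```

drive_tool --motion '[{"fingers":1,"linear":[-0.023,-0.02,0],"twist":0},{"fingers":1,"linear":[-0.023,-0.02,0],"twist":0},{"fingers":1,"linear":[0,0,0.003],"twist":0.12},{"fingers":1,"linear":[0,0,0.003],"twist":0.12},{"fingers":1,"linear":[0,0,0.003],"twist":0.12}]'

```text
clock: 2.23
eef_pos: [547.9, 88.4, 281.8]
tool_rot: [3.142, -0.001, 2.467]
force: [0.0, 1.1, 0.6]
width: 85.2
gripper_force: 0.0
```

drive_tool --motion '[{"fingers":1,"linear":[0,0,0.003],"twist":0.12},{"fingers":1,"linear":[0,0,0.003],"twist":0.12},{"fingers":1,"linear":[0,0,0.003],"twist":0.12},{"fingers":1,"linear":[0,0,0.003],"twist":0.12},{"fingers":1,"linear":[0,0,0.003],"twist":0.12}]'

```text
clock: 2.65
eef_pos: [547.5, 89.3, 266.8]
tool_rot: [-3.141, -0.001, 1.869]
force: [0.4, 0.2, 0.0]
width: 85.6
gripper_force: 0.0
```

drive_tool --motion '[{"fingers":1,"linear":[0,0,0.003],"twist":0.12},{"fingers":1,"linear":[0,0,0.003],"twist":0.12},{"fingers":1,"linear":[0,0,0.003],"twist":0.12},{"fingers":1,"linear":[0,0,0.003],"twist":0.12},{"fingers":1,"linear":[0,0,0.003],"twist":0.12}]'

```text
clock: 3.07
eef_pos: [547.6, 89.4, 251.8]
tool_rot: [-3.14, -0.001, 1.269]
force: [-0.4, 0.2, -0.7]
width: 85.1
gripper_force: 0.0
```

drive_tool --motion '[{"fingers":1,"linear":[0,0,0.003],"twist":0.12},{"fingers":1,"linear":[0,0,0.003],"twist":0.12},{"fingers":1,"linear":[0,0,0.003],"twist":0.12},{"fingers":1,"linear":[0,0,0.003],"twist":0.12},{"fingers":1,"linear":[0,0,0.003],"twist":0.12}]'

```text
clock: 3.48
eef_pos: [547.6, 89.5, 236.7]
tool_rot: [-3.14, 0.0, 0.669]
force: [-0.5, 0.6, -0.1]
width: 85.3
gripper_force: 0.0
```

drive_tool --motion '[{"fingers":1,"linear":[0,0,0.003],"twist":0.12},{"fingers":1,"linear":[0,0,0.003],"twist":0.12},{"fingers":1,"linear":[0,0,0.003],"twist":0.12},{"fingers":1,"linear":[0,0,0.003],"twist":0.12},{"fingers":1,"linear":[0,0,0.003],"twist":0.12}]'

```text
clock: 3.9
eef_pos: [547.6, 89.5, 221.7]
tool_rot: [-3.14, 0.001, 0.069]
force: [-0.4, 0.1, -0.0]
width: 85.4
gripper_force: 0.0
```

drive_tool --motion '[{"fingers":1,"linear":[0,0,0.003],"twist":0.12},{"fingers":1,"linear":[0,0,0.003],"twist":0.12},{"fingers":1,"linear":[0,0,0.003],"twist":0.12},{"fingers":1,"linear":[0,0,0],"twist":0},{"fingers":1,"linear":[0,0,0],"twist":0}]'

```text
clock: 4.32
eef_pos: [547.8, 88.9, 212.7]
tool_rot: [3.141, 0.002, -0.282]
force: [-0.1, 0.8, 0.1]
width: 85.5
gripper_force: 0.0
```

```bash
python3 - <<'E'
from h import *
s=monitor.read_state();print({k:np.round(s[k],3).tolist() for k in("clock","qpos","eef_pos","tool_rot")})
r=cams.get_image("wrist");cv2.imwrite("pics/w2.png",r["color"]);np.savez("pics/w2.npz",**r)
print((-r["R"].T@r["t"]).round(),proj(r,(551,82,123)).round())
E
```

```text
{'clock': 4.317, 'qpos': [-0.787, 0.704, 0.968, 1.822, -0.689, 0.996, -1.382], 'eef_pos': [547.771, 88.864, 212.676], 'tool_rot': [3.141, 0.002, -0.282]}
[620.  68. 356.] [284. 199.]
```

View pics/w2.png

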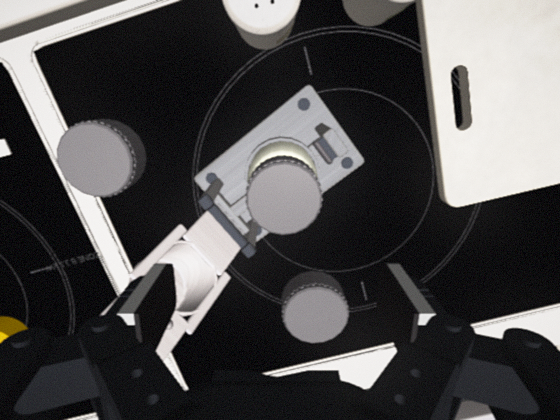

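The cap's top is centred at about (284,198), where I predicted it, so (551,82) holds. The hood is clear of the left finger. Descending.

drive_tool --motion '[{"fingers":1,"linear":[0.003,0.003,0.012],"twist":0},{"fingers":1,"linear":[0.002,0.003,0.02],"twist":0},{"fingers":1,"linear":[0,0,0.02],"twist":0},{"fingers":1,"linear":[0,0,0.015],"twist":0},{"fingers":1,"linear":[0,0,0.01],"twist":0}]'

```text
clock: 4.78
eef_pos: [550.6, 80.2, 134.3]
tool_rot: [3.141, 0.002, -0.286]
force: [0.0, -0.4, -0.6]
width: 85.5
gripper_force: 0.0
```

drive_tool --motion '[{"fingers":1,"linear":[0,0,0.01],"twist":0},{"fingers":1,"linear":[0,0,0.01],"twist":0},{"fingers":1,"linear":[0,0,0.01],"twist":0},{"fingers":1,"linear":[0,0,0.008],"twist":0},{"fingers":1,"linear":[0,0,0.006],"twist":0}]'

```text
clock: 5.2
eef_pos: [551.5, 80.4, 91.4]
tool_rot: [3.142, 0.0, -0.287]
force: [0.9, 0.1, 0.6]
width: 85.7
gripper_force: 0.0
```

drive_tool --motion '[{"fingers":0.6,"linear":[0,0,0],"twist":0},{"fingers":0.5,"linear":[0,0,0],"twist":0},{"fingers":0.4,"linear":[0,0,0],"twist":0},{"fingers":0.2,"linear":[0,0,0],"twist":0},{"fingers":0.2,"linear":[0,0,0],"twist":0}]'

```text
clock: 5.62
eef_pos: [552.3, 80.9, 93.2]
tool_rot: [-3.14, -0.001, -0.287]
force: [0.2, 1.7, 4.1]
width: 52.8
gripper_force: 62.3
```

drive_tool --motion '[{"fingers":0.2,"linear":[0,0,-0.0001],"twist":-0.12},{"fingers":0.2,"linear":[0,0,-0.0001],"twist":-0.12},{"fingers":0.2,"linear":[0,0,-0.0001],"twist":-0.12},{"fingers":0.2,"linear":[0,0,-0.0001],"twist":-0.12},{"fingers":0.2,"linear":[0,0,-0.0001],"twist":-0.12}]'

```text
clock: 6.03
eef_pos: [553.2, 81.6, 93.7]
tool_rot: [-3.141, -0.004, 0.319]
force: [1.5, 3.2, 3.2]
width: 52.8
gripper_force: 62.2
```

drive_tool --motion '[{"fingers":0.2,"linear":[0,0,-0.0001],"twist":-0.12},{"fingers":0.2,"linear":[0,0,-0.0001],"twist":-0.12},{"fingers":0.2,"linear":[0,0,-0.0001],"twist":-0.12},{"fingers":0.2,"linear":[0,0,-0.0001],"twist":-0.12},{"fingers":0.2,"linear":[0,0,-0.0001],"twist":-0.12}]'

```text
clock: 6.45
eef_pos: [553.2, 82.5, 94.3]
tool_rot: [3.141, -0.004, 0.919]
force: [1.3, 4.2, 3.6]
width: 52.7
gripper_force: 62.3
```

```bash
python3 - <<'E'
from h import *
s=monitor.read_state();print({k:np.round(s[k],3).tolist() for k in("clock","qpos","eef_pos","tool_rot","force","torque","width")})
E
```

```text
{'clock': 6.45, 'qpos': [-0.502, 0.744, 0.484, 1.905, -0.57, 0.629, -0.307], 'eef_pos': [553.222, 82.531, 94.304], 'tool_rot': [3.141, -0.004, 0.919], 'force': [1.329, 4.221, 3.556], 'torque': [1.079, -0.199, -0.184], 'width': 52.68}
```

drive_tool --motion '[{"fingers":0.2,"linear":[0,0,-0.0001],"twist":-0.12},{"fingers":0.2,"linear":[0,0,-0.0001],"twist":-0.12},{"fingers":0.2,"linear":[0,0,-0.0001],"twist":-0.12},{"fingers":0.2,"linear":[0,0,-0.0001],"twist":-0.12},{"fingers":0.2,"linear":[0,0,-0.0001],"twist":-0.12}]'

```text
clock: 6.87
eef_pos: [552.8, 83.3, 94.9]
tool_rot: [3.139, -0.004, 1.52]
force: [0.4, 6.3, 4.3]
width: 52.7
gripper_force: 62.3
```

drive_tool --motion '[{"fingers":0.2,"linear":[0,0,-0.0001],"twist":-0.12},{"fingers":0.2,"linear":[0,0,-0.0001],"twist":-0.12},{"fingers":0.2,"linear":[0,0,-0.0001],"twist":-0.12},{"fingers":0.2,"linear":[0,0,-0.0001],"twist":-0.12},{"fingers":0.2,"linear":[0,0,-0.0001],"twist":-0.12}]'

```text
clock: 7.28
eef_pos: [551.9, 83.6, 95.4]
tool_rot: [3.139, -0.003, 2.12]
force: [-2.0, 7.4, 6.1]
width: 52.8
gripper_force: 62.4
```

drive_tool --motion '[{"fingers":0.2,"linear":[0,0,-0.0001],"twist":-0.12},{"fingers":0.2,"linear":[0,0,-0.0001],"twist":-0.12},{"fingers":0.2,"linear":[0,0,-0.0001],"twist":-0.12},{"fingers":0.2,"linear":[0,0,-0.0001],"twist":-0.12},{"fingers":0.2,"linear":[0,0,-0.0001],"twist":-0.12}]'

```text
clock: 7.7
eef_pos: [551.1, 83.4, 95.9]
tool_rot: [3.139, -0.001, 2.72]
force: [-4.4, 7.6, 8.3]
width: 52.9
gripper_force: 62.4
```

```bash
python3 - <<'E'
from h import *
s=monitor.read_state();print({k:np.round(s[k],3).tolist() for k in("clock","qpos","eef_pos","tool_rot","force","torque","width")})
E
```

```text
{'clock': 7.7, 'qpos': [-0.193, 0.684, -0.009, 1.897, 0.005, 0.56, 0.946], 'eef_pos': [551.062, 83.449, 95.908], 'tool_rot': [3.139, -0.001, 2.72], 'force': [-4.435, 7.624, 8.271], 'torque': [1.315, 0.918, -0.213], 'width': 52.858}
```

drive_tool --motion '[{"fingers":0.2,"linear":[0,0,-0.0001],"twist":-0.12},{"fingers":0.2,"linear":[0,0,-0.0001],"twist":-0.12},{"fingers":0.2,"linear":[0,0,-0.0001],"twist":-0.12},{"fingers":0.2,"linear":[0,0,-0.0001],"twist":-0.12},{"fingers":0.2,"linear":[0,0,-0.0001],"twist":-0.12}]'

```text
clock: 8.12
eef_pos: [550.4, 82.9, 96.4]
tool_rot: [3.139, -0.001, -2.963]
force: [-5.5, 4.5, 11.0]
width: 53.0
gripper_force: 62.5
```

drive_tool --motion '[{"fingers":0.2,"linear":[0,0,-0.0001],"twist":-0.12},{"fingers":0.2,"linear":[0,0,-0.0001],"twist":-0.12},{"fingers":0.2,"linear":[0,0,-0.0001],"twist":-0.12},{"fingers":0.2,"linear":[0,0,0],"twist":0},{"fingers":0.2,"linear":[0,0,-0.001],"twist":0}]'

```text
clock: 8.53
eef_pos: [550.8, 81.5, 97.3]
tool_rot: [3.14, 0.0, -2.609]
force: [0.3, 0.7, -1.0]
width: 52.8
gripper_force: 62.7
```

drive_tool --motion '[{"fingers":0.2,"linear":[0,0,-0.002],"twist":0},{"fingers":0.2,"linear":[0,0,-0.002],"twist":0},{"fingers":0.2,"linear":[0,0,-0.002],"twist":0}]'

```text
clock: 8.78
eef_pos: [551.1, 80.7, 102.3]
tool_rot: [3.141, -0.001, -2.61]
force: [-0.5, 3.8, -3.5]
width: 52.6
gripper_force: 63.3
```

```bash
python3 - <<'E'
from h import *
s=monitor.read_state();print({k:np.round(s[k],3).tolist() for k in("clock","qpos","eef_pos","tool_rot","force","torque","width")})
E
```

```text
{'clock': 8.783, 'qpos': [-0.017, 0.687, -0.275, 1.888, 0.305, 0.609, 1.617], 'eef_pos': [551.117, 80.66, 102.3], 'tool_rot': [3.141, -0.001, -2.61], 'force': [-0.506, 3.802, -3.457], 'torque': [0.575, 0.179, -0.044], 'width': 52.559}
```

drive_tool --motion '[{"fingers":0.2,"linear":[0,0,-0.005],"twist":0},{"fingers":0.2,"linear":[0,0,-0.01],"twist":0},{"fingers":0.2,"linear":[0,0,-0.015],"twist":0},{"fingers":0.2,"linear":[0,0,-0.02],"twist":0},{"fingers":0.2,"linear":[0,0,-0.02],"twist":0}]'

```text
clock: 9.2
eef_pos: [551.7, 79.1, 174.0]
tool_rot: [-3.14, -0.001, -2.611]
force: [0.2, -0.7, -0.5]
width: 52.7
gripper_force: 63.7
```

drive_tool --motion '[{"fingers":0.2,"linear":[0.005,-0.01,-0.01],"twist":0},{"fingers":0.2,"linear":[0.01,-0.02,0],"twist":0},{"fingers":0.2,"linear":[0.012,-0.025,0],"twist":0},{"fingers":0.2,"linear":[0.013,-0.027,0],"twist":0},{"fingers":0.2,"linear":[0.013,-0.027,0],"twist":0}]'

```text
clock: 9.62
eef_pos: [561.4, -42.8, 183.9]
tool_rot: [-3.14, 0.0, -2.611]
force: [0.0, -0.4, -0.9]
width: 52.4
gripper_force: 63.8
```

drive_tool --motion '[{"fingers":0.2,"linear":[0.013,-0.027,0],"twist":0},{"fingers":0.2,"linear":[0.013,-0.027,0],"twist":0},{"fingers":0.2,"linear":[0.013,-0.027,0],"twist":0},{"fingers":0.2,"linear":[0.012,-0.024,0],"twist":0},{"fingers":0.2,"linear":[0.007,-0.012,0],"twist":0}]'

```text
clock: 10.03
eef_pos: [570.0, -176.8, 183.5]
tool_rot: [-3.138, -0.001, -2.616]
force: [1.4, -0.6, -0.6]
width: 52.5
gripper_force: 63.8
```

```bash
python3 - <<'E'
from h import *
s=monitor.read_state();print({k:np.round(s[k],3).tolist() for k in("clock","qpos","eef_pos","tool_rot","force","torque","width")})
r=cams.get_image("scene");a=r["color"][130:380,130:430];t=cams.get_image("top")["color"][130:260,140:400];a=cv2.resize(a,(500,416));t=cv2.resize(t,(780,390))[:, :]
cv2.imwrite("pics/s3.png",cv2.resize(np.hstack([a,cv2.resize(t,(832,416))]),(800,250)))
E
```

```text
{'clock': 10.033, 'qpos': [0.461, 0.623, -0.332, 1.717, 0.262, 0.844, 2.107], 'eef_pos': [570.014, -176.847, 183.466], 'tool_rot': [-3.138, -0.001, -2.616], 'force': [1.414, -0.59, -0.586], 'torque': [-0.011, 0.059, 0.012], 'width': 52.51}
```

View pics/s3.png

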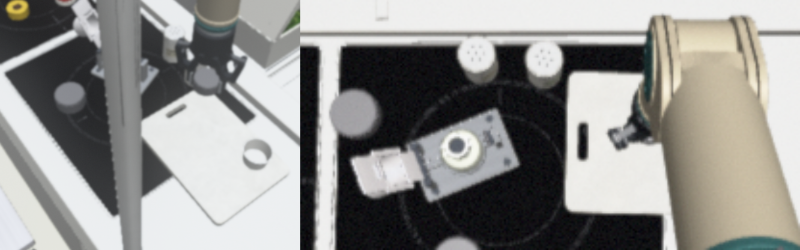

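The right half shows the jar standing open at (462,147). The left half shows the cap held in the gripper at (208,80), level, over the board. I'll lower it.

drive_tool --motion '[{"fingers":0.2,"linear":[0,0,0.02],"twist":0},{"fingers":0.2,"linear":[0,0,0.035],"twist":0},{"fingers":0.2,"linear":[0,0,0.035],"twist":0},{"fingers":0.2,"linear":[0,0,0.03],"twist":0},{"fingers":0.2,"linear":[0,0,0.02],"twist":0}]'

```text
clock: 10.55
eef_pos: [569.0, -168.0, 40.4]
tool_rot: [3.138, -0.002, -2.608]
force: [0.9, 0.6, -0.9]
width: 52.9
gripper_force: 63.7
```

drive_tool --motion '[{"fingers":0.2,"linear":[0,0,0.01],"twist":0},{"fingers":0.2,"linear":[0,0,0.005],"twist":0},{"fingers":0.2,"linear":[0,0,0.003],"twist":0},{"fingers":0.2,"linear":[0,0,0.002],"twist":0},{"fingers":0.2,"linear":[0,0,0],"twist":0}]'

```text
clock: 10.97
eef_pos: [571.2, -170.7, 23.6]
tool_rot: [-3.14, 0.001, -2.61]
force: [0.6, -0.5, -0.7]
width: 53.0
gripper_force: 63.8
```

drive_tool --motion '[{"fingers":0.2,"linear":[0,0,0.002],"twist":0},{"fingers":0.2,"linear":[0,0,0.002],"twist":0},{"fingers":0.2,"linear":[0,0,0],"twist":0}]'

```text
clock: 11.22
eef_pos: [570.5, -171.0, 18.9]
tool_rot: [-3.141, 0.0, -2.611]
force: [-0.0, 0.2, -0.2]
width: 53.0
gripper_force: 63.8
```

drive_tool --motion '[{"fingers":0.2,"linear":[0,0,0.001],"twist":0},{"fingers":0.2,"linear":[0,0,0.001],"twist":0},{"fingers":0.2,"linear":[0,0,0],"twist":0}]'

```text
clock: 11.47
eef_pos: [570.3, -170.8, 16.5]
tool_rot: [3.141, -0.0, -2.611]
force: [0.7, 0.5, -0.0]
width: 52.8
gripper_force: 63.8
```

drive_tool --motion '[{"fingers":0.2,"linear":[0,0,0.001],"twist":0},{"fingers":0.2,"linear":[0,0,0],"twist":0}]'

```text
clock: 11.63
eef_pos: [570.4, -170.9, 15.7]
tool_rot: [-3.142, -0.0, -2.611]
force: [0.2, 0.1, 0.1]
width: 52.1
gripper_force: 63.8
```

drive_tool --motion '[{"fingers":0.2,"linear":[0,0,0.001],"twist":0},{"fingers":0.2,"linear":[0,0,0],"twist":0}]'

```text
clock: 11.8
eef_pos: [570.5, -170.8, 15.6]
tool_rot: [-3.141, 0.0, -2.61]
force: [-1.6, 1.5, 7.9]
width: 52.5
gripper_force: 64.2
```

drive_tool --motion '[{"fingers":0.2,"linear":[0,0,0.001],"twist":0},{"fingers":0.2,"linear":[0,0,0],"twist":0}]'

```text
clock: 11.97
eef_pos: [570.5, -170.8, 15.4]
tool_rot: [-3.141, -0.0, -2.61]
force: [-4.7, 2.1, 14.6]
width: 52.6
gripper_force: 64.6
```

drive_tool --motion '[{"fingers":0.2,"linear":[0,0,-0.0015],"twist":0},{"fingers":0.7,"linear":[0,0,0],"twist":0},{"fingers":0.8,"linear":[0,0,0],"twist":0},{"fingers":0.9,"linear":[0,0,0],"twist":0},{"fingers":1,"linear":[0,0,0],"twist":0}]'

```text
clock: 12.38
eef_pos: [570.3, -170.8, 14.8]
tool_rot: [3.141, -0.0, -2.61]
force: [0.3, 0.0, 0.0]
width: 85.3
gripper_force: 0.0
```

drive_tool --motion '[{"fingers":1,"linear":[0,0,0],"twist":0},{"fingers":1,"linear":[0,0,0],"twist":0},{"fingers":1,"linear":[0,0,-0.01],"twist":0},{"fingers":1,"linear":[0,0,-0.02],"twist":0},{"fingers":1,"linear":[0,0,-0.03],"twist":0}]'

```text
clock: 12.8
eef_pos: [568.5, -170.3, 74.1]
tool_rot: [3.138, -0.003, -2.61]
force: [0.4, -0.1, -0.0]
width: 85.6
gripper_force: 0.0
```

drive_tool --motion '[{"fingers":1,"linear":[0,0,-0.035],"twist":0},{"fingers":1,"linear":[0,0,-0.035],"twist":0},{"fingers":1,"linear":[0,0,-0.035],"twist":0},{"fingers":1,"linear":[0,0,-0.035],"twist":0},{"fingers":1,"linear":[0,0,-0.02],"twist":0}]'

```text
clock: 13.22
eef_pos: [571.8, -170.8, 240.1]
tool_rot: [-3.137, 0.004, -2.61]
force: [1.1, 0.3, 0.1]
width: 85.3
gripper_force: 0.0
```

```bash
python3 - <<'E'
from h import *
s=monitor.read_state();print({k:np.round(s[k],3).tolist() for k in("clock","qpos","eef_pos","tool_rot","force")})
r=cams.get_image("wrist");t=cams.get_image("top");np.savez("pics/t4.npz",**t);np.savez("pics/w4.npz",**r)
cv2.imwrite("pics/w4.png",np.hstack([cv2.resize(r["color"],(400,300)),cv2.resize(t["color"][140:245,150:290],(400,300),interpolation=2)]))
E
```

```text
{'clock': 13.217, 'qpos': [0.473, 0.558, -0.363, 1.66, 0.232, 0.96, 2.13], 'eef_pos': [571.829, -170.836, 240.089], 'tool_rot': [-3.137, 0.004, -2.61], 'force': [1.114, 0.315, 0.06]}
```

View pics/w4.png

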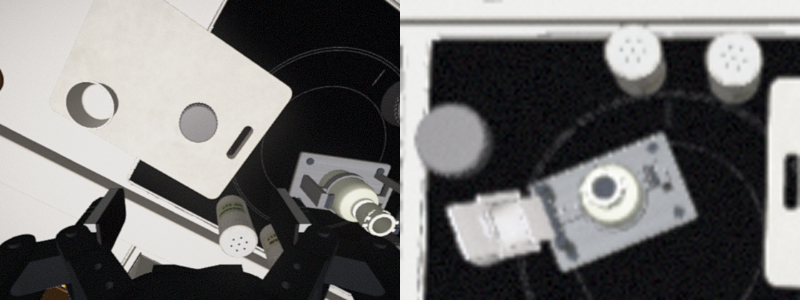

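The cap sits flat on the board, at (198,122) in the left wrist view, clear of the cup. In the right view the jar is open at (607,193) and the hood leans away to the left, its tip edge from about (450,207) to (470,262). Next I'll work out the hood angle and the push path.

```bash
cat >> h.py <<'E'
psi=0.394;J=np.array([551.,82,0]);U=np.array([-np.sin(psi),np.cos(psi),0]);V=np.array([np.cos(psi),np.sin(psi),0]);Z=np.array([0,0,1.])
H=J+60*U+78*Z
def hood(s,h,phi,x=0): return H+s*(-U*np.cos(phi)+Z*np.sin(phi))+h*(U*np.sin(phi)+Z*np.cos(phi))+x*V
E
python3 - <<'E'
from h import *
t=dict(np.load("pics/t4.npz"));w=dict(np.load("pics/w1.npz"))
m=lambda u,v:(150+(u-400)*140/400,140+v*105/300)
print("seen top",m(449,206),m(472,264))
for p in(2.05,2.15,2.25,2.35):print(p,[proj(t,hood(130,2,p,x)).round(1).tolist() for x in(25,-25)],"w1",[proj(w,hood(130,2,p,x)).round(1).tolist() for x in(25,-25)])
# tip edge intersect in top: where ray meets hinge circle
s=monitor.read_state();d=J+190*U+260*Z-s["eef_pos"];print(d,toolstep(d,s["tool_rot"][2]),"twist",(s["tool_rot"][2]+2*np.pi-psi-np.pi/2))
E
```

```text
seen top (167.15, 212.1) (175.2, 232.4)
2.05 [[167.7, 212.1], [175.0, 230.7]] w1 [[371.9, 185.5], [329.1, 132.2]]
2.15 [[164.2, 214.1], [171.5, 232.6]] w1 [[381.8, 173.7], [340.2, 120.7]]
2.25 [[161.1, 216.0], [168.3, 234.4]] w1 [[390.1, 162.6], [349.8, 110.3]]
2.35 [[158.5, 217.8], [165.6, 236.0]] w1 [[396.7, 152.5], [357.8, 101.1]]
[-94.85794417 428.61669262  19.73861574] [-0.13528463  0.41762228 -0.01973862] twist 1.7078705721763097
```

drive_tool --motion '[{"fingers":0.5,"linear":[-0.004,0.012,-0.01],"twist":0},{"fingers":0,"linear":[-0.008,0.025,-0.01],"twist":0},{"fingers":0,"linear":[-0.01,0.031,0],"twist":0},{"fingers":0,"linear":[-0.01,0.031,0],"twist":0},{"fingers":0,"linear":[-0.01,0.031,0],"twist":0}]'

```text
clock: 13.73
eef_pos: [538.9, -35.2, 254.5]
tool_rot: [3.14, -0.002, -2.61]
force: [-0.2, 0.7, 0.2]
width: 25.7
gripper_force: 0.0
```

drive_tool --motion '[{"fingers":0,"linear":[-0.01,0.031,0],"twist":0},{"fingers":0,"linear":[-0.01,0.031,0],"twist":0},{"fingers":0,"linear":[-0.01,0.031,0],"twist":0},{"fingers":0,"linear":[-0.01,0.031,0],"twist":0},{"fingers":0,"linear":[-0.01,0.031,0],"twist":0}]'

```text
clock: 14.15
eef_pos: [503.1, 123.5, 254.4]
tool_rot: [3.141, -0.003, -2.61]
force: [0.0, -0.5, 0.0]
width: 0.1
gripper_force: 0.0
```

drive_tool --motion '[{"fingers":0,"linear":[-0.01,0.031,0],"twist":0},{"fingers":0,"linear":[-0.01,0.031,0],"twist":0},{"fingers":0,"linear":[-0.01,0.031,0],"twist":0},{"fingers":0,"linear":[-0.008,0.025,0],"twist":0},{"fingers":0,"linear":[-0.005,0.014,0],"twist":0}]'

```text
clock: 14.57
eef_pos: [472.1, 261.4, 254.6]
tool_rot: [3.139, -0.002, -2.605]
force: [-0.6, 0.1, 0.9]
width: 0.3
gripper_force: 0.0
```

drive_tool --motion '[{"fingers":0,"linear":[0,0,0],"twist":0.12},{"fingers":0,"linear":[0,0,0],"twist":0.12},{"fingers":0,"linear":[0,0,0],"twist":0.12},{"fingers":0,"linear":[0,0,0],"twist":0.12},{"fingers":0,"linear":[0,0,0],"twist":0.12}]'

```text
clock: 14.98
eef_pos: [473.6, 257.4, 254.2]
tool_rot: [-3.14, -0.003, 3.068]
force: [-0.4, -0.2, -0.0]
width: -0.1
gripper_force: 0.0
```

drive_tool --motion '[{"fingers":0,"linear":[0,0,0],"twist":0.12},{"fingers":0,"linear":[0,0,0],"twist":0.12},{"fingers":0,"linear":[0,0,0],"twist":0.12},{"fingers":0,"linear":[0,0,0],"twist":0.12},{"fingers":0,"linear":[0,0,0],"twist":0.12}]'

```text
clock: 15.4
eef_pos: [473.6, 257.4, 254.3]
tool_rot: [-3.139, -0.002, 2.468]
force: [-0.1, 0.0, 0.3]
width: -0.0
gripper_force: 0.0
```

drive_tool --motion '[{"fingers":0,"linear":[0,0,0],"twist":0.12},{"fingers":0,"linear":[0,0,0],"twist":0.12},{"fingers":0,"linear":[0,0,0],"twist":0.12},{"fingers":0,"linear":[0,0,0],"twist":0.12},{"fingers":0,"linear":[0,0,0],"twist":0.03}]'

```text
clock: 15.82
eef_pos: [473.6, 257.4, 254.2]
tool_rot: [-3.138, -0.0, 1.958]
force: [0.3, -0.4, 0.0]
width: 0.5
gripper_force: 0.0
```

```bash
cat >> h.py <<'E'
def own():
    s=monitor.read_state();p=np.array(s["eef_pos"])-J;print("own x,y,z",[round(float(p@a),1) for a in(V,U,Z)],"yaw err",round(s["tool_rot"][2]-psi-np.pi/2,3),"F",[round(float(np.array(s["force"])@a),1) for a in(V,U,Z)],np.round(s["qpos"],2),s["clock"],s["width"])
E
python3 - <<'E'
from h import *
own()
E
```

```text
own x,y,z [-4.2, 191.7, 254.2] yaw err -0.007 F [0.1, -0.5, 0.0] [-0.57  0.44  0.03  1.8  -0.02  0.9  -0.14] 15.8167 0.47221119974235654
```

drive_tool --motion '[{"fingers":0,"linear":[0,0.004,0.028],"twist":0},{"fingers":0,"linear":[0,0,0.028],"twist":0},{"fingers":0,"linear":[0,0,0.028],"twist":0},{"fingers":0,"linear":[-0.02,0,0],"twist":0},{"fingers":0,"linear":[-0.02,0,-0.002],"twist":0}]'

```text
clock: 16.23
eef_pos: [490.6, 222.3, 170.1]
tool_rot: [-3.134, -0.001, 1.967]
force: [0.4, 0.1, -0.1]
width: 0.2
gripper_force: 0.0
```

drive_tool --motion '[{"fingers":0,"linear":[-0.019,0,-0.003],"twist":0},{"fingers":0,"linear":[-0.015,0,-0.005],"twist":0},{"fingers":0,"linear":[-0.014,0,-0.005],"twist":0},{"fingers":0,"linear":[-0.015,0,-0.006],"twist":0},{"fingers":0,"linear":[-0.014,0,-0.005],"twist":0}]'

```text
clock: 16.65
eef_pos: [522.3, 150.6, 196.5]
tool_rot: [-3.138, -0.001, 1.963]
force: [0.1, 1.7, 0.5]
width: -0.3
gripper_force: 0.3
```

```bash
python3 - <<'E'
from h import *
own()
t=cams.get_image("top")["color"];r=cams.get_image("wrist")["color"]
cv2.imwrite("pics/w5.png",np.hstack([cv2.resize(r,(400,300)),cv2.resize(t[140:245,150:290],(400,300),interpolation=2)]))
E
```

```text
own x,y,z [-0.2, 74.3, 196.5] yaw err -0.001 F [0.8, 1.5, 0.5] [-0.35  0.52  0.02  1.85 -0.02  0.77  0.08] 16.65 -0.25829733969605756
```

View pics/w5.png

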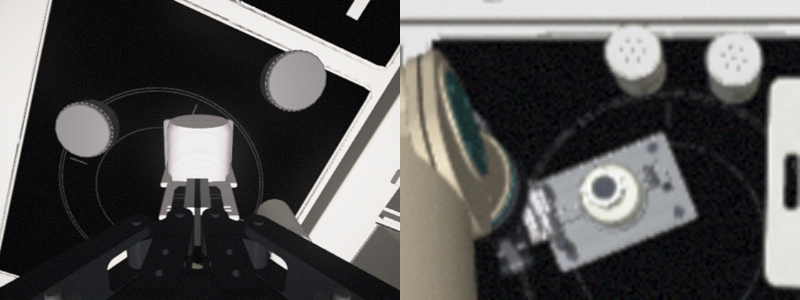

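The top view shows the hood upright over its hinge at (540,220). In the wrist view the fingers are behind the tab. I'll keep following the arc.

drive_tool --motion '[{"fingers":0,"linear":[-0.01,0,0],"twist":0},{"fingers":0,"linear":[-0.01,0,-0.001],"twist":0},{"fingers":0,"linear":[-0.012,0,0.003],"twist":0},{"fingers":0,"linear":[-0.012,0,0.003],"twist":0},{"fingers":0,"linear":[-0.011,0,0.005],"twist":0}]'

```text
clock: 17.17
eef_pos: [545.4, 98.3, 186.7]
tool_rot: [-3.142, 0.0, 1.962]
force: [0.1, 0.3, -0.1]
width: 0.1
gripper_force: 0.2
```

drive_tool --motion '[{"fingers":0,"linear":[-0.01,0,0.005],"twist":0},{"fingers":0,"linear":[-0.01,0,0.007],"twist":0},{"fingers":0,"linear":[-0.01,0,0.007],"twist":0},{"fingers":0,"linear":[-0.008,0,0.009],"twist":0},{"fingers":0,"linear":[-0.008,0,0.009],"twist":0}]'

```text
clock: 17.58
eef_pos: [562.7, 56.2, 149.0]
tool_rot: [-3.141, -0.0, 1.962]
force: [-0.8, 0.7, 0.4]
width: 0.3
gripper_force: 0.1
```

```bash
python3 - <<'E'
from h import *
own()
E
```

```text
own x,y,z [0.9, -28.3, 149.0] yaw err -0.002 F [-0.5, 0.9, 0.4] [-0.16  0.61  0.01  1.84 -0.01  0.69  0.25] 17.5833 0.25336125820511873
```

drive_tool --motion '[{"fingers":0,"linear":[-0.005,0,0.01],"twist":0},{"fingers":0,"linear":[-0.004,0,0.011],"twist":0},{"fingers":0,"linear":[-0.003,0,0.008],"twist":0},{"fingers":0,"linear":[-0.003,0,0.008],"twist":0},{"fingers":0,"linear":[-0.002,0,0.006],"twist":0}]'

```text
clock: 18.0
eef_pos: [568.6, 41.5, 105.9]
tool_rot: [-3.141, -0.001, 1.963]
force: [0.7, 0.5, 0.4]
width: 0.0
gripper_force: 0.1
```

drive_tool --motion '[{"fingers":0,"linear":[-0.001,0,0.005],"twist":0},{"fingers":0,"linear":[0,0,0.004],"twist":0},{"fingers":0,"linear":[0,0,0.003],"twist":0},{"fingers":0,"linear":[0,0,0.003],"twist":0}]'

```text
clock: 18.33
eef_pos: [569.6, 40.8, 92.2]
tool_rot: [3.141, 0.0, 1.963]
force: [-2.9, -0.6, 17.3]
width: 0.1
gripper_force: 8.9
```

```bash
python3 - <<'E'
from h import *
own()
E
```

```text
own x,y,z [1.3, -45.2, 92.2] yaw err -0.002 F [-2.9, 0.6, 17.3] [-0.13  0.7   0.01  1.86 -0.01  0.58  0.28] 18.3333 0.08350886803717551
```

drive_tool --motion '[{"fingers":0,"linear":[0,0,0.001],"twist":0},{"fingers":0,"linear":[0,0,0],"twist":0}]'

```text
clock: 18.5
eef_pos: [569.5, 40.7, 91.6]
tool_rot: [3.141, 0.0, 1.963]
force: [-0.9, -0.6, 3.3]
width: 0.2
gripper_force: 1.6
```

drive_tool --motion '[{"fingers":0,"linear":[0,0,0.002],"twist":0},{"fingers":0,"linear":[0,0,0],"twist":0}]'

```text
clock: 18.67
eef_pos: [569.5, 40.7, 89.4]
tool_rot: [3.141, 0.0, 1.963]
force: [-0.2, 0.4, -0.0]
width: 0.0
gripper_force: 0.0
```

drive_tool --motion '[{"fingers":0,"linear":[0,0,0.003],"twist":0},{"fingers":0,"linear":[0,0,0.002],"twist":0},{"fingers":0,"linear":[0,0,0.001],"twist":0},{"fingers":0,"linear":[0,0,0.001],"twist":0},{"fingers":0,"linear":[0,0,0],"twist":0}]'

```text
clock: 19.08
eef_pos: [569.2, 40.7, 82.0]
tool_rot: [-3.141, -0.0, 1.963]
force: [-0.6, 0.4, 0.8]
width: -0.2
gripper_force: 0.6
```

drive_tool --motion '[{"fingers":0,"linear":[0,0,0.001],"twist":0},{"fingers":0,"linear":[0,0,0],"twist":0}]'

```text
clock: 19.25
eef_pos: [569.3, 40.7, 81.7]
tool_rot: [3.142, -0.0, 1.963]
force: [-3.0, -1.0, 7.6]
width: 0.1
gripper_force: 3.8
```

drive_tool --motion '[{"fingers":0,"linear":[0,0,0.001],"twist":0},{"fingers":0,"linear":[0,0,0.001],"twist":0},{"fingers":0,"linear":[0,0,0],"twist":0}]'

```text
clock: 19.5
eef_pos: [569.4, 40.8, 81.2]
tool_rot: [3.141, -0.0, 1.963]
force: [-6.3, 0.3, 18.7]
width: 0.3
gripper_force: 9.5
```

drive_tool --motion '[{"fingers":0,"linear":[0,0,-0.005],"twist":0},{"fingers":0,"linear":[0,0,-0.015],"twist":0},{"fingers":0,"linear":[0,0,-0.03],"twist":0},{"fingers":0,"linear":[0,0,-0.035],"twist":0},{"fingers":0,"linear":[0,0,-0.035],"twist":0}]'

```text
clock: 19.92
eef_pos: [568.7, 40.5, 199.7]
tool_rot: [-3.14, -0.001, 1.963]
force: [0.9, -0.0, -0.2]
width: 0.1
gripper_force: 0.0
```

drive_tool --motion '[{"fingers":0,"linear":[0.03,0,-0.02],"twist":0},{"fingers":0,"linear":[0.03,0,-0.01],"twist":0},{"fingers":0,"linear":[0.03,0,0],"twist":0},{"fingers":0,"linear":[0.03,0,0],"twist":0},{"fingers":0,"linear":[0.03,0,0],"twist":0}]'

```text
clock: 20.33
eef_pos: [511.5, 180.4, 229.4]
tool_rot: [3.141, -0.0, 1.962]
force: [0.1, -0.5, 0.4]
width: 0.1
gripper_force: 0.0
```

drive_tool --motion '[{"fingers":0,"linear":[0.03,0,0],"twist":0},{"fingers":0,"linear":[0.03,0,0],"twist":0},{"fingers":0,"linear":[0.02,0,0],"twist":0},{"fingers":0,"linear":[0.01,0,0],"twist":0},{"fingers":0,"linear":[0,0,0],"twist":0}]'

```text
clock: 20.75
eef_pos: [476.5, 264.9, 228.9]
tool_rot: [-3.141, -0.001, 1.967]
force: [0.4, 0.4, -0.4]
width: 0.1
gripper_force: 0.0
```

```bash
python3 - <<'E'
from h import *
own()
T=cams.get_image("top");t=T["color"];r=cams.get_image("scene")["color"]
cv2.imwrite("pics/w6.png",np.vstack([cv2.resize(t[140:245,150:390],(700,306),interpolation=2),cv2.resize(r[130:330,150:450],(408,272)).copy() if 0 else cv2.copyMakeBorder(cv2.resize(r[130:330,150:450],(408,272)),0,0,0,292,0)]))
m=lambda p:((p-[150,140])*700/240).round().tolist()
for p in(0,.1,.3):print(p,m(proj(T,hood(130,4,p,25))),m(proj(T,hood(130,4,p,-25))))
E
```

```text
own x,y,z [1.4, 197.5, 228.9] yaw err 0.002 F [0.5, 0.2, -0.4] [-0.56  0.48  0.    1.82 -0.    0.85 -0.16] 20.75 0.12561519561408138
0 [269.0, 145.0] [289.0, 193.0]
0.1 [267.0, 143.0] [288.0, 192.0]
0.3 [259.0, 141.0] [280.0, 191.0]
```

View pics/w6.png

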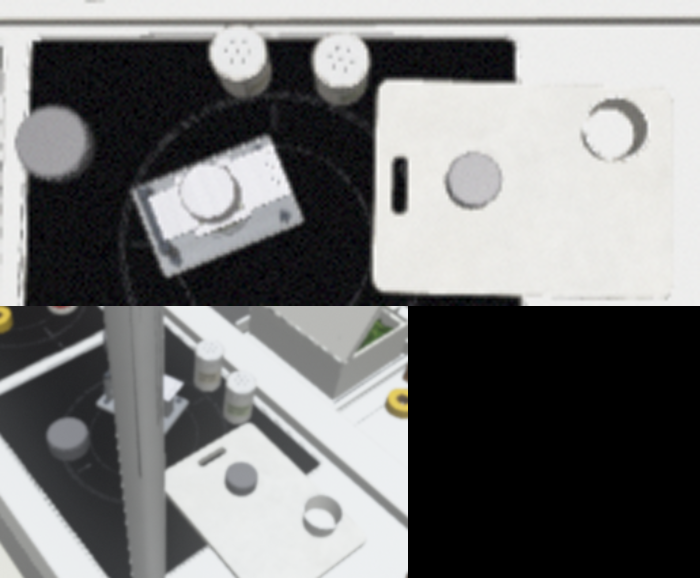

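The hood is shut over the jar, with the dome at (210,190), and the cap lies flat on the board at (473,180). The shakers and cup are where they started. The press stopped firmly at 82 mm, which is the fully shut height. Handing in.

```bash
python3 -c "
from cell import ctrl
print(ctrl.finish_job())"
```

```text
the job is handed in; nothing more can be done
None
```

I unscrewed the cap and set it flat on the cutting board, then snapped the dust hood shut over the jar; the shakers and sauce cup still stand in place, and the job is handed in (no verdict was returned).

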